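Pull down the wide locker hatch with the hook pole

ROBOT

A 6-joint arm with a two-finger parallel gripper is mounted at the origin on a cart in front of the work surface, level with it; the furniture and walls round the work are solid. World frame = base frame: x ahead of the robot, y to its left, z up, the work surface at z = 0. Lengths are in mm, angles in rad, forces in N, time in s.
With the tool pointing down it reaches from about 350 to 975 mm from the base axis. Payload 4.9 kg.
Tool frame: the origin (TCP) lies at the very end of the fingers, on their centre line; the grasp point (between the pads) lies 19 mm behind it; z points along the fingers, y is the line along which they close (so a half turn about z gives the same grasp; the last joint's range is limited). The gripper opens to 85 mm and grips with 20 to 120 N. Pads are 22 mm wide; open, the fingers measure 114 mm over their backs; the gripper's body (76 mm by 85 mm) begins 54 mm behind the grasp point. The pads swing forward as they close: fully open they stand 13 mm farther back than shut.
Start: joints at [-1.333, 0.053, 1.613, -0, 1.476, -0.119], TCP at [218.292, -585.619, 197.904] pointing down, gripper open.
Joint ranges: [-3.01, 3.01], [-1.01, 2.22], [0.06, 2.58], [-1.02, 4.17], [0.09, 2.62], [-3.14, 3.14]. Speed limits (rad/s): [2.57, 2.57, 3.14, 3.14, 3.14, 3.14].

INTERFACE

Orientations are given as a unit quaternion [w, x, y, z].
In Python, from rig import get_obs, grab_frame, finish_job, masks_of, mark_of gives the robot as it stands. The module is installed in compiled form; this text tells all that it offers.
- The arm moves only by the tool step_arm, never from a script. Its argument "series" is a list that holds one entry, the list of rows, each a list of 6 numbers: the shift along the tool's x, y, z each as a share of 0.15 m, from -1 to 1, then the turn, a rotation vector about the tool's x, y, z each as a share of 45 degrees, from -1 to 1. A call has exactly 8 rows; each row is the pose to reach, as a shift and turn from the pose commanded when the call began, along the tool's axes at that moment; what a row does not reach only later rows make up. A row lasts 1/8 s, in which the tool goes at most 62.5 mm and 10.7 degrees, less where a joint would pass 70% of its speed; a pose out of reach is approached as far as the arm can. A call with a number of a shift or a turn outside -1 to 1 is refused whole. A call with a gripper value outside its range is refused whole. "jaw" is the opening, from 0 (shut) to 1 (fully open), set as the call begins (left out, the last holds). The fingers move at their own pace and stop on an object; "squeeze" is the grip in N (left out, the last holds). Time passes only in rows, so rows that repeat a pose let the fingers close, or fill a call up. It gives the time, the measured TCP pose, the force, the opening and the grip force at its end, in the units of the state.
- get_obs(): the state, without advancing time (a new reading comes with each control period).
- grab_frame(name): name is "scene" or "top" or "wrist"; returns a dict with "pixels" (400x640x3 uint8, red, green, blue), "fx", "fy", "cx", "cy" (pixels), "eye" and "attitude" of the camera in the world; the wrist camera has in their place "hand_eye" (4x4, takes a point from camera to tool coordinates, whose origin is the TCP and whose axes are the flange's). Camera axes: x right, y up, looking along -z (the intrinsics and any distortion apply to the point x, -y, -z); pixel columns grow to the right and rows downward; lengths in mm; the calibration is good to about 2 mm. A picture is of the moment at which its call begins: read the wrist's pose just before it. There is no depth.
- finish_job(): hands the job in; it is judged then, once.
Trained networks look in the newest picture that a camera, given by its name, has taken for a name from the list of things; names that differ only in an ending like _2 or _b are one class to them, and where a whole thing is asked for, a point or a joint stands for the part that bears it (a point fixed in the world has none). Each returns a list of dicts, best first, with "confidence" (0 to 1); they miss things now and then, are a little off and sometimes report something else, mostly with a low value. They report only what shows in the picture. A call takes as long as a camera call.
- masks_of(thing, camera): "mask" (400x640 bool, what is visible of it) and "centre" ([row, column] in pixels, amid what is visible of it).
- mark_of(thing, camera): "centre" ([row, column] in pixels: a listed point, or the origin of a listed thing).
The state is a dict: "time_s": time; "joints": joint angles; "joint_vel": joint speeds; "joint_efforts": joint torques, N m; "ee_pos": TCP position; "ee_rot": TCP orientation; "contact_force": force on the tool from outside, world axes, zero at the start; "ft_torque": the same for the moment, N m; "finger_gap": finger opening in mm; "grip_force": force on a finger pad.
Only numpy, scipy, OpenCV 4.12 (cv2) and the standard library are available. Lean on these libraries where they do the work, as an engineer would, in place of code of your own. Each camera call takes 0.05 s, during which the arm holds its last target. There are 200 camera calls.

TASK

Pick up the hook pole, put its hook into the eye of the wide locker's hatch and pull the hatch all the way down with it, then unhook the pole and lay it back flat on the bench, the way it lay. Do not touch the wide locker or its hatch with the gripper or arm, and leave the narrow locker's hatch shut.

Things in the scene. Friction and masses are not known exactly. Their poses are not given: they have to be found in the camera images.
- hook_pole: L-shaped hook pole lying flat, 120 g (the like rod without bent end is not wanted). Black grip 90x26x26 mm (x,y,z), then an 8 mm steel rod along +x that bends square at x=125 mm into a straight prong along +y, ending at y=38. Rod and prong: 13 mm above the underside. Origin: centre of the grip's underside; z up. Grip from above across the 26 mm, at the origin (mass centre within 25 mm).
- hook_tip (a point): End of the prong of the hook pole, at [125, 38, 13] mm in the pole's frame; same axes as the pole.
- wide_locker: Wider of two grey lockers on legs, fixed: 180 mm wide (y; the other 110), 80 deep (x), 270 high, lowest 130 open. Origin: centre of footprint at bench height; front looks along its -x, z up. A white hatch, 8 mm thick, closes the front, hinged at its lower edge: hinge line along y through [-40, 0, 134] mm in this frame; the hatch reaches 132 mm from it.
- wide_eye (a point): Centre of the opening of the steel eye on the wide hatch's outside, 108 mm from the hinge line along the hatch and 29.5 mm out from it: [-69.5, 0, 242] mm in the locker's frame at angle 0. A square loop of 6 mm wire, its axis along the hinge line (y): the prong goes in sideways. Opening 34 mm high, 35 deep. Turns with the hatch (point x into the locker, z up at angle 0).
- wide_hatch (a joint): Wide hatch angle, rad: 0 shut (upright), grows as its upper edge swings out to the front and down; 1.5 is the stop, fully down, nearly level, the eye hanging below it. 1 to 2 N at the eye moves it; up to about 0.4 it stays where left, further down it sinks slowly to the stop by its own weight. Starts between 0 and 0.08.
- narrow_hatch (a joint): Angle of the narrow locker's like hatch, rad: 0 shut; it is to stay shut.

How it is judged:
By the outcome, as a careful person would: the job done as asked, in the order asked, and still so for the second after the job is handed in, with the robot touching nothing.
It also fails if it takes over 64 s, if anything falls off the work surface, if the arm or the gripper's body presses on something with over 40 N, if the wrist force passes 120 N, or if a joint passes its speed limit or range.

## Working session

There is one attempt and no reset: what is moved stays moved. The work goes in short steps, Python scripts to look and compute and a tool call to move; the robot and the scene stay as the last step left them, time stands still between calls to the robot, and variables do not carry over. Pictures are saved under pics/ and viewed, at most 10 in all, crops included, and the job is handed in when it is done.

Besides the shell and the picture viewer there is one more tool, called after "Call:" in YAML: its name, and indented under it one key for each argument. step_arm: Moves the arm, as the interface text tells. Shift numbers are shares of 0.15 m and turn numbers shares of 45 degrees, none past 1 either way. Its arguments: {"type":"object","properties":{"series":{"type":"array","items":{"type":"array","items":{"type":"array","items":{"type":"number","minimum":-1,"maximum":1}}}},"jaw":{"type":"number"},"squeeze":{"type":"number"}},"required":["series"]}

```bash
mkdir -p pics; cat > h.py <<'E'
import numpy as np, cv2
from rig import *
from scipy.spatial.transform import Rotation as R
def rot(q): return R.from_quat([q[1],q[2],q[3],q[0]])
def cam(name):
    o=get_obs(); f=grab_frame(name)
    if name=='wrist':
        H=np.array(f['hand_eye']); T=np.eye(4); T[:3,:3]=rot(o['ee_rot']).as_matrix(); T[:3,3]=o['ee_pos']
        M=T@H; f['C']=M[:3,3]; f['A']=M[:3,:3]
    else:
        a=np.array(f['attitude'],float); f['C']=np.array(f['eye'],float)
        f['A']=a if a.shape==(3,3) else rot(a).as_matrix()
    return f
def ray(f,rc):
    r,c=rc; d=np.array([(c-f['cx'])/f['fx'],-(r-f['cy'])/f['fy'],-1.]); return f['C'],f['A']@d
def onz(f,rc,z):
    C,d=ray(f,rc); return C+d*(z-C[2])/d[2]
def tri(rs):
    S=np.zeros((3,3));b=np.zeros(3)
    for C,d in rs:
        d=d/np.linalg.norm(d);P=np.eye(3)-np.outer(d,d);S+=P;b+=P@C
    return np.linalg.solve(S,b)
def pix(f,p):
    q=f['A'].T@(np.array(p)-f['C']); return [f['cy']-f['fy']*q[1]/-q[2], f['cx']+f['fx']*q[0]/-q[2]]
def save(f,n): cv2.imwrite('pics/'+n+'.png',f['pixels'][:,:,::-1])
E
python3 - <<'E'
from h import *
np.set_printoptions(precision=1,suppress=True)
print(get_obs())
ims=[]
for n in('scene','top'):
    f=cam(n); ims.append(f['pixels']); print(n,f['C'],f['attitude'],f['fx'],[k for k in f])
    for t in('hook_pole','hook_tip','wide_locker','wide_eye'):
        for m in mark_of(t,n)[:2]:
            z={'hook_pole':0,'hook_tip':13,'wide_locker':0,'wide_eye':242}[t]
            print(t,np.array(m['centre']),m['confidence'],onz(f,m['centre'],z))
    save(f,n)
E
```

```text
{'time_s': 0.0, 'joints': array([-1.3,  0.1,  1.6,  0. ,  1.5, -0.1]), 'joint_vel': array([-0.,  0.,  0., -0., -0., -0.]), 'joint_efforts': array([ -0. , -39.4, -37. ,  -0. ,   0. ,  -0. ]), 'ee_pos': array([ 218.1, -584.9,  196.7]), 'ee_rot': array([-0. ,  1. ,  0.2, -0. ]), 'contact_force': array([-0.3, -0.5,  0.1]), 'ft_torque': array([-0.,  0., -0.]), 'grip_force': 0.0, 'finger_gap': 85.34066237486587}
scene [195.7 571.9 707.5] [-0.2 -0.1  0.4  0.9] 371.2970071679319 ['pixels', 'fx', 'fy', 'cx', 'cy', 'eye', 'attitude', 'C', 'A']
hook_pole [218.3 394.5] 0.85 [ 403.6 -148.8    0. ]
hook_pole [114. 324.] 0.46 [ 866.9 -561.2    0. ]
hook_tip [200.6 352.5] 0.9 [ 529.4 -143.8   13. ]
wide_locker [180.2 305.1] 0.68 [ 705.3 -169.8    0. ]
wide_eye [117.3 323.5] 0.61 [ 629.6 -157.9  242. ]
top [ 457.7   29.7 1052.5] [ 0.7  0.  -0.  -0.7] 379.11676982837247 ['pixels', 'fx', 'fy', 'cx', 'cy', 'eye', 'attitude', 'C', 'A']
hook_pole [251.3 376. ] 0.88 [ 411.1 -145.9    0. ]
hook_tip [208.2 378.4] 0.67 [ 529.5 -151.9   13. ]
wide_locker [153.4 380.9] 0.94 [ 685.9 -163.4    0. ]
wide_locker [158.7 399.5] 0.32 [ 671.  -216.1    0. ]
wide_eye [156.  399.1] 0.74 [ 627.9 -158.8  242. ]
```

View pics/scene.png

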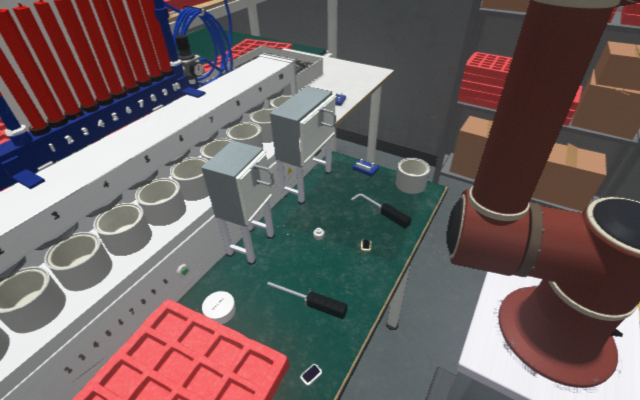

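View pics/top.png

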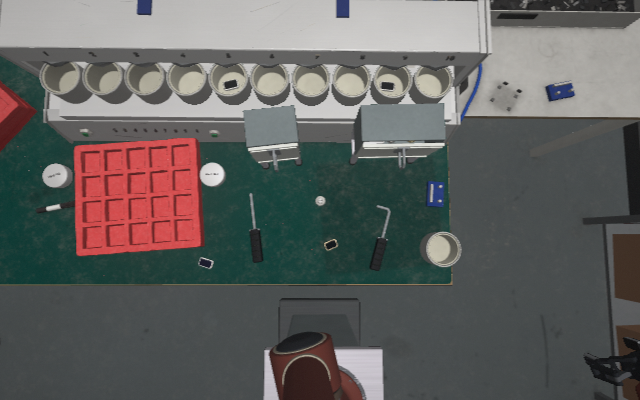

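The scene view shows the wide locker at right (about 305,130) with its eye at about (327,120). The hook pole lies at (352–410, 195–225). In the top view the pole runs from the grip at (379,255) to the prong tip near (378,208), with the prong pointing to +y, and the networks agree with this. Next I measure the yaws.

```bash
python3 - <<'E'
from h import *
np.set_printoptions(precision=1,suppress=True)
g={}
for n in('scene','top'):
    f=cam(n); g[n]=(f,mark_of('wide_eye',n)[0]['centre'],mark_of('hook_pole',n)[0]['centre'],mark_of('hook_tip',n)[0]['centre'],mark_of('wide_locker',n)[0]['centre'])
    if n=='top':
        for t in('wide_locker','wide_hatch','hook_pole'):
            m=masks_of(t,n)[0]['mask']; 
            hsv=cv2.cvtColor(f['pixels'],cv2.COLOR_RGB2HSV)
            if t=='wide_locker': m0=m; m=m&(hsv[:,:,2]<170)
            print(t,m.sum(),cv2.minAreaRect(np.argwhere(m).astype(np.int32)[:,::-1].copy()))
        c=f['pixels'][90:280,330:470]; cv2.imwrite('pics/crop.png',cv2.resize(c[:,:,::-1],None,fx=4,fy=4,interpolation=cv2.INTER_CUBIC)[:600])
for i in range(1,5): print(tri([ray(g[n][0],g[n][i]) for n in g]))
o=get_obs(); print(rot(o['ee_rot']).as_matrix())
E
```

```text
wide_locker 4588 ((396.5, 136.0), (66.0, 97.0), 90.0)
wide_hatch 1162 ((398.5, 155.5), (25.0, 87.0), 90.0)
hook_pole 386 ((380.7898254394531, 237.74325561523438), (13.272197723388672, 62.186805725097656), 8.820380210876465)
[ 626.4 -161.   245.8]
[ 408.8 -140.6   12.6]
[ 526.  -138.4   28.5]
[ 692.7 -151.5   10.1]
[[ 0.9  0.3  0. ]
 [ 0.3 -0.9 -0. ]
 [-0.   0.  -1. ]]
```

View pics/crop.png

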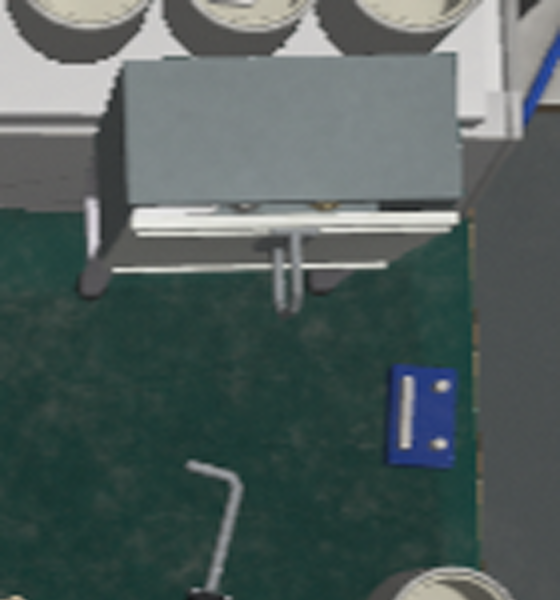

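```bash
cat >> h.py <<'E'
def plan(P,yaw):
    "shift/turn in step units to bring TCP to P with tool down, tool x at world yaw (deg)"
    o=get_obs(); r=rot(o['ee_rot']); y=np.radians(yaw)
    T=R.from_matrix(np.array([[np.cos(y),np.sin(y),0],[np.sin(y),-np.cos(y),0],[0,0,-1]]))
    s=r.inv().apply(np.array(P)-o['ee_pos'])/150; t=np.degrees((r.inv()*T).as_rotvec())/45
    print('t',round(o['time_s'],2),'pos',o['ee_pos'].round(1),'yaw',np.degrees(np.arctan2(*r.as_matrix()[[1,0],0])).round(1),'shift',s.round(3),'turn',t.round(3)); return s,t
E
python3 - <<'E'
from h import *
np.set_printoptions(precision=2,suppress=True)
f=cam('top')
P=[onz(f,(90+r/4,330+c/4),270) for c,r in((128,206),(460,196),(456,54),(125,62))]
P=np.array(P);print(P)
for a,b in((1,0),(2,3)): print(np.degrees(np.arctan2(*(P[b]-P[a])[:2])))
print(plan([400,-150,260],-14))
f=cam('wrist');print(f['hand_eye'],f['fx'])
E
```

```text
[[ 652.66  -74.23  270.  ]
 [ 659.19 -250.85  270.  ]
 [ 736.73 -251.09  270.  ]
 [ 730.8   -73.38  270.  ]]
-2.1176748276144
-1.9117271922867187
t 1.2 pos [ 218.3 -585.6  197.9] yaw 20.4 shift [ 2.15 -2.3  -0.41] turn [-0.    0.    0.77]
(array([ 2.15, -2.3 , -0.41]), array([-0.  ,  0.  ,  0.77]))
[[   0.      0.96    0.29   75.51]
 [   1.      0.     -0.     -0.09]
 [  -0.      0.29   -0.96 -175.11]
 [   0.      0.      0.      1.  ]] 312.8040590548713
```

Call:
step_arm:
  series:
    - [[0.12,-0.13,-0.03,0,0,0],[0.24,-0.26,-0.06,0,0,0],[0.36,-0.39,-0.09,0,0,0],[0.48,-0.52,-0.12,0,0,0],[0.6,-0.65,-0.15,0,0,0],[0.72,-0.77,-0.18,0,0,0],[0.85,-0.9,-0.2,0,0,0],[0.95,-1,-0.2,0,0,0]]
  jaw: 1

```text
time_s: 2.25
ee_pos: [299.9, -394.5, 228.4]
ee_rot: [0.0, 0.984, 0.178, 0.0]
contact_force: [0.4, -0.8, 0.2]
finger_gap: 85.1
grip_force: 0.0
```

Call:
step_arm:
  series:
    - [[0.12,-0.13,-0.03,0,0,0],[0.24,-0.26,-0.06,0,0,0],[0.36,-0.39,-0.09,0,0,0],[0.48,-0.52,-0.12,0,0,0],[0.6,-0.65,-0.15,0,0,0],[0.72,-0.77,-0.18,0,0,0],[0.85,-0.9,-0.2,0,0,0],[0.95,-1,-0.2,0,0,0]]

```text
time_s: 3.25
ee_pos: [381.0, -204.0, 258.2]
ee_rot: [0.0, 0.984, 0.178, 0.0]
contact_force: [0.7, -0.3, 0.4]
finger_gap: 85.3
grip_force: 0.0
```

Call:
step_arm:
  series:
    - [[0.03,-0.04,0,0,0,0.1],[0.06,-0.08,0,0,0,0.2],[0.09,-0.12,0,0,0,0.3],[0.12,-0.16,0,0,0,0.4],[0.16,-0.2,0,0,0,0.5],[0.2,-0.25,0,0,0,0.6],[0.25,-0.3,0,0,0,0.7],[0.25,-0.3,0,0,0,0.77]]

```text
time_s: 4.25
ee_pos: [400.1, -149.1, 257.7]
ee_rot: [-0.0, 0.992, -0.124, -0.0]
contact_force: [0.1, 0.7, -0.0]
finger_gap: 85.2
grip_force: 0.0
```

```bash
python3 - <<'E'
from h import *
np.set_printoptions(precision=2,suppress=True)
f=cam('wrist');save(f,'w1')
for t,z in(('hook_pole',0),('hook_tip',13)):
    for m in mark_of(t,'wrist')[:2]: print(t,m['confidence'],np.array(m['centre']),onz(f,m['centre'],z))
m=masks_of('hook_pole','wrist')[0]['mask']
v=f['pixels'].max(2)
g=np.argwhere(m&(v<80)); print(len(g),cv2.minAreaRect(g[:,::-1].astype(np.int32).copy()))
W=np.array([onz(f,p,20)[:2] for p in g]).astype(np.float32); print('grip rect world',cv2.minAreaRect(W))
s=np.argwhere(m&(v>=80)); W=np.array([onz(f,p,13)[:2] for p in s]); 
print(len(s),W.min(0),W.max(0))
plan([400,-150,100],-14)
E
```

```text
hook_pole 0.97 [146.1 320.4] [ 411.97 -152.28    0.  ]
hook_tip 0.72 [ 50.1 288.9] [ 537.82 -144.19   13.  ]
1210 ((318.5, 153.0), (64.0, 19.0), 90.0)
grip rect world ((405.33428955078125, -147.85414123535156), (25.050357818603516, 85.6435546875), 75.15032196044922)
716 [ 359.48 -183.52] [ 539.94 -126.73]
t 4.45 pos [ 399.9 -149.6  257.8] yaw -14.2 shift [0.   0.   1.05] turn [ 0.  0. -0.]
```

View pics/w1.png

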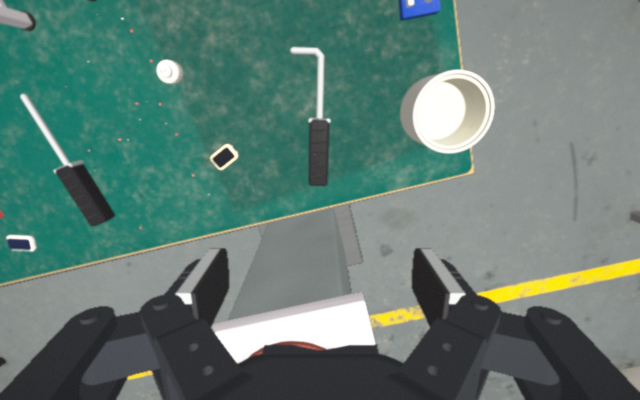

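```bash
python3 - <<'E'
from h import *
np.set_printoptions(precision=1,suppress=True)
f=cam('wrist')
u=np.array([np.cos(np.radians(-14.8)),np.sin(np.radians(-14.8)),0])
b=onz(f,(186,318.5),26); a=onz(f,(119.5,319),2); a2=onz(f,(119.5,319),26); print(b,b+45*u,a-45*u,a2-45*u)
t=onz(f,(50,292),13); e=onz(f,(50,320.5),13); print(t,e,e-125*u)
plan([405,-149,3],-14.8)
E
```

```text
[ 363.9 -138.1   26. ] [ 407.4 -149.6   26. ] [ 403.6 -148.3    2. ] [ 405.1 -148.7   26. ]
[ 536.8 -148.2   13. ] [ 528.2 -182.3   13. ] [ 407.4 -150.3   13. ]
t 4.5 pos [ 399.9 -149.7  257.8] yaw -14.2 shift [ 0.  -0.   1.7] turn [-0.  0.  0.]
```

Call:
step_arm:
  series:
    - [[0.01,0,0.15,0,0,0.013],[0.02,-0.01,0.3,0,0,0.013],[0.04,-0.01,0.45,0,0,0.013],[0.04,-0.01,0.6,0,0,0.013],[0.04,-0.01,0.75,0,0,0.013],[0.04,-0.01,0.85,0,0,0.013],[0.04,-0.01,0.95,0,0,0.013],[0.04,-0.01,1,0,0,0.013]]

```text
time_s: 5.5
ee_pos: [406.0, -149.7, 107.1]
ee_rot: [-0.0, 0.992, -0.129, -0.0]
contact_force: [0.7, 0.2, 0.6]
finger_gap: 84.9
grip_force: 0.0
```

```bash
python3 - <<'E'
from h import *
plan([406,-149.3,4],-14.8)
f=cam('wrist');save(f,'w2')
for z in(26,): print(pix(f,[406,-149.3,26]),pix(f,[362.5,-137.8,26]),pix(f,[526.9,-181.2,13]))
E
```

```text
t 5.5 pos [ 406.  -149.7  107.1] yaw -14.8 shift [ 0.    -0.002  0.687] turn [-0.     0.001  0.   ]
[np.float64(190.64885557612394), np.float64(320.14751530082486)] [np.float64(238.8394410656359), np.float64(320.123128151104)] [np.float64(31.538589932745538), np.float64(320.1336606890242)]
```

View pics/w2.png

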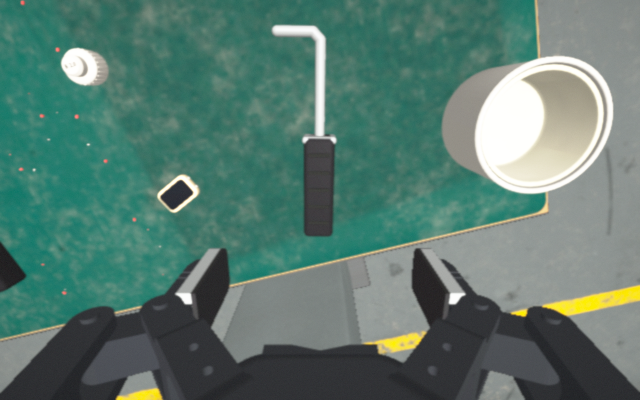

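The image shows the grip's rear edge at row 236 (predicted 239), the rod bend at row 31 and the rod along column 320. The pose is confirmed, so I go down and grasp.

Call:
step_arm:
  series:
    - [[0,0,0.12,0,0,0],[0,0,0.24,0,0,0],[0,0,0.36,0,0,0],[0,0,0.48,0,0,0],[0,0,0.58,0,0,0],[0,0,0.64,0,0,0],[0,0,0.685,0,0,0],[0,0,0.685,0,0,0]]

```text
time_s: 6.55
ee_pos: [406.0, -149.6, 4.9]
ee_rot: [-0.0, 0.992, -0.129, -0.0]
contact_force: [0.6, -0.3, -0.8]
finger_gap: 85.2
grip_force: 0.0
```

Call:
step_arm:
  series:
    - [[0,0,0,0,0,0],[0,0,0,0,0,0],[0,0,0,0,0,0],[0,0,0,0,0,0],[0,0,0,0,0,0],[0,0,0,0,0,0],[0,0,0,0,0,0],[0,0,0,0,0,0]]
  jaw: 0
  squeeze: 100

```text
time_s: 7.55
ee_pos: [406.1, -149.7, 5.1]
ee_rot: [-0.0, 0.992, -0.129, -0.0]
contact_force: [-0.6, -0.7, 0.7]
finger_gap: 0.1
grip_force: 0.0
```

Call:
step_arm:
  series:
    - [[0,0,-0.15,0,0,0],[0,0,-0.3,0,0,0],[0,0,-0.45,0,0,0],[0,0,-0.6,0,0,0],[0,0,-0.75,0,0,0],[0,0,-0.85,0,0,0],[0,0,-0.95,0,0,0],[0,0,-1,0,0,0]]

```text
time_s: 8.55
ee_pos: [406.4, -149.8, 156.0]
ee_rot: [0.0, 0.992, -0.129, 0.0]
contact_force: [-0.7, -0.3, -0.2]
finger_gap: 0.2
grip_force: 0.0
```

```bash
python3 - <<'E'
from h import *
np.set_printoptions(precision=1,suppress=True)
o=get_obs(); p=o['ee_pos']; u=np.array([np.cos(np.radians(-14.8)),np.sin(np.radians(-14.8)),0]);v=np.array([-u[1],u[0],0])
f=cam('wrist');save(f,'w3'); z=p[2]-4
org=np.array([p[0],p[1],z])
for q in(org-45*u+[0,0,26],org+125*u+[0,0,13],org+125*u+38*v+[0,0,13]): print(np.array(pix(f,q)))
for m in mark_of('hook_tip','wrist')[:1]: print(m['centre'],onz(f,m['centre'],z+13), org+125*u+38*v)
print(p,o['finger_gap'],o['grip_force'])
E
```

```text
[315.2 320.9]
[-14.  321.2]
[-14.  238.9]
[43.1, 276.5] [ 509.5 -154.7  165. ] [ 536.9 -145.   152. ]
[ 406.4 -149.8  156. ] 0.1517127587583414 0.0
```

View pics/w3.png

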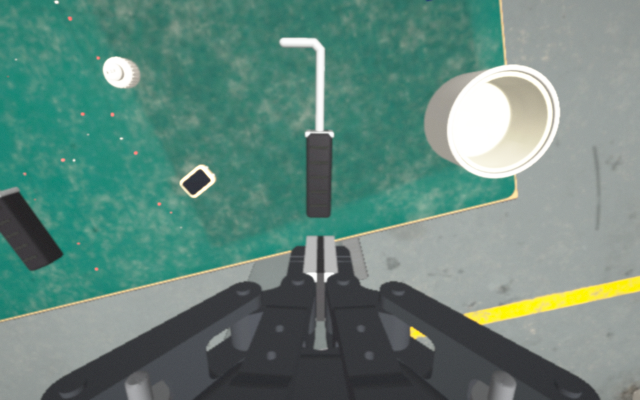

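The fingers closed on nothing, and the pole still lies at (319,175) with its bend at (319,43). I'll check where it is now from all the cameras.

```bash
python3 - <<'E'
from h import *
np.set_printoptions(precision=1,suppress=True)
f=cam('wrist')
for q,z in(((217,319),26),((133,319),2),((43,321),13),((43,282),13)): print(q,onz(f,q,z))
print('tcp pix',pix(f,get_obs()['ee_pos']))
rs=[]
for n in('scene','top','wrist'):
    f=cam(n) 
    a=mark_of('hook_pole',n)[0]; b=mark_of('hook_tip',n)[0]; rs.append((ray(f,a['centre']),ray(f,b['centre'])))
    print(n,a['confidence'],b['confidence'],onz(f,a['centre'],0),onz(f,b['centre'],13), pix(f,get_obs()['ee_pos']))
    if n=='scene':
        c=f['pixels'][80:280,240:480]; cv2.imwrite('pics/s2.png',cv2.resize(c[:,:,::-1],None,fx=3,fy=3,interpolation=cv2.INTER_CUBIC))
print(tri([r[0] for r in rs]),tri([r[1] for r in rs]))
E
```

```text
(217, 319) [ 365.5 -137.6   26. ]
(133, 319) [ 446.7 -159.1    2. ]
(43, 321) [ 526.9 -182.3   13. ]
(43, 282) [ 536.1 -147.3   13. ]
tcp pix [np.float64(228.5150352968928), np.float64(320.67382890360795)]Traceback (most recent call last):
  File "<stdin>", line 9, in <module>
IndexError: list index out of range
```

```bash
python3 - <<'E'
from h import *
np.set_printoptions(precision=1,suppress=True)
f=cam('wrist'); H=np.array(f['hand_eye'])
def fr(p,yaw):
    y=np.radians(yaw);T=np.eye(4);T[:3,:3]=[[np.cos(y),np.sin(y),0],[np.sin(y),-np.cos(y),0],[0,0,-1]];T[:3,3]=p
    g=dict(f);M=T@H;g['C']=M[:3,3];g['A']=M[:3,:3];return g
F=[fr([399.9,-149.6,257.8],-14.2),fr([406,-149.7,107.1],-14.8),fr([406.4,-149.8,156],-14.8)]
for n,px in(('bend',[(50,320.5),(31,320),(43,321)]),('tip',[(50,292),(31,273),(43,281)]),('rear',[(186,318.5),(236,319),(217,319)])):
    print(n,tri([ray(a,b) for a,b in zip(F,px)]),tri([ray(a,b) for a,b in zip(F[:2],px[:2])]))
f=cam('scene');print('tcp',pix(f,get_obs()['ee_pos']))
c=f['pixels'][80:280,240:480]; cv2.imwrite('pics/s2.png',cv2.resize(c[:,:,::-1],None,fx=3,fy=3,interpolation=cv2.INTER_CUBIC))
for z in (26,0):print(pix(f,[406,-149.3,z]),pix(f,[362.5,-137.8,z]))
print(get_obs()['joints'])
E
```

```text
bend [ 529.8 -182.6   -2.8] [ 531.  -182.7   -7.5]
tip [ 533.4 -148.    30.1] [ 533.9 -148.1   28.3]
rear [ 361.9 -136.9   17.7] [ 361.8 -137.    17.9]
tcp [np.float64(172.53465580013943), np.float64(400.8858701411813)]
[np.float64(210.88141385583992), np.float64(394.822931346364)] [np.float64(219.13718771341814), np.float64(408.7922116501203)]
[np.float64(217.87308781623625), np.float64(393.73780639273747)] [np.float64(226.16300716082506), np.float64(407.44081974635884)]
[-0.5 -0.4  2.1 -0.   1.5  1.3]
```

View pics/s2.png

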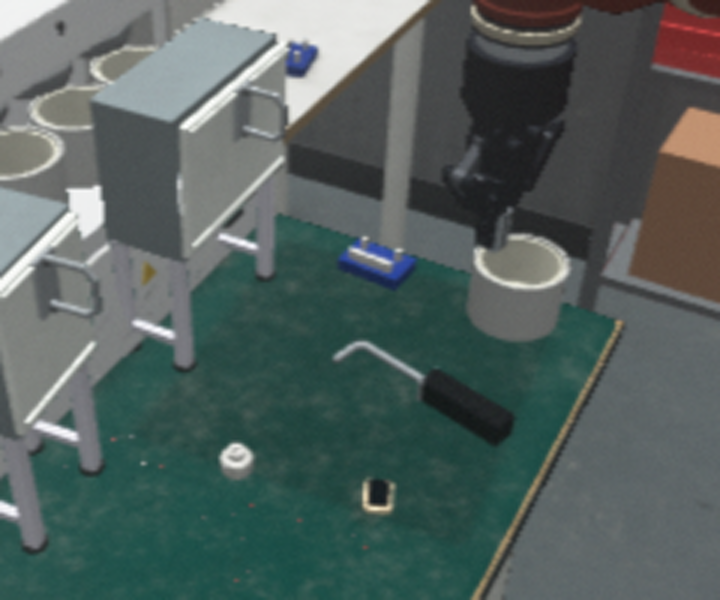

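The scene view shows the shut fingertips at crop (490,247), about 10 px higher than the reported TCP projects. The wrist view, with the pad edge at row 236 where I expected about 218, says the same. So the real fingertips sit about 28 mm behind the reported TCP, and they closed just above the grip. I'll go down again with that offset.

Call:
step_arm:
  series:
    - [[0,0,0,0,0,0],[0,0,0.1,0,0,0],[0,0,0.2,0,0,0],[0,0,0.3,0,0,0],[0,0,0.4,0,0,0],[0,0,0.5,0,0,0],[0,0,0.6,0,0,0],[0,0,0.7,0,0,0]]
  jaw: 1

```text
time_s: 9.95
ee_pos: [406.2, -149.7, 49.2]
ee_rot: [0.0, 0.992, -0.129, 0.0]
contact_force: [-1.0, 0.1, -1.1]
finger_gap: 85.2
grip_force: 0.0
```

Call:
step_arm:
  series:
    - [[0,0,0.08,0,0,0],[0,0,0.16,0,0,0],[0,0,0.24,0,0,0],[0,0,0.32,0,0,0],[0,0,0.38,0,0,0],[0,0,0.43,0,0,0],[0,0,0.47,0,0,0],[0,0,0.47,0,0,0]]

```text
time_s: 10.95
ee_pos: [405.9, -149.6, -20.8]
ee_rot: [-0.0, 0.992, -0.129, -0.0]
contact_force: [-2.0, 0.4, -0.2]
finger_gap: 85.7
grip_force: 0.0
```

Call:
step_arm:
  series:
    - [[0,0,0,0,0,0],[0,0,0,0,0,0],[0,0,0,0,0,0],[0,0,0,0,0,0],[0,0,0,0,0,0],[0,0,0,0,0,0],[0,0,0,0,0,0],[0,0,0,0,0,0]]
  jaw: 0
  squeeze: 100

```text
time_s: 11.95
ee_pos: [406.6, -149.9, -19.6]
ee_rot: [0.0, 0.992, -0.129, 0.0]
contact_force: [-0.8, 1.2, 5.1]
finger_gap: 23.6
grip_force: 99.2
```

Call:
step_arm:
  series:
    - [[0,0,-0.08,0,0,0],[0,0,-0.2,0,0,0],[0,0,-0.35,0,0,0],[0,0,-0.5,0,0,0],[0,0,-0.65,0,0,0],[0,0,-0.8,0,0,0],[0,0,-0.92,0,0,0],[0,0,-1,0,0,0]]

```text
time_s: 12.95
ee_pos: [406.3, -149.8, 130.7]
ee_rot: [0.0, 0.992, -0.129, 0.0]
contact_force: [-0.1, 0.5, -1.3]
finger_gap: 23.0
grip_force: 98.4
```

```bash
python3 - <<'E'
from h import *
np.set_printoptions(precision=1,suppress=True)
print(get_obs()['grip_force'],get_obs()['finger_gap'],get_obs()['contact_force'],get_obs()['ft_torque'])
plan([503,-252,208],2)
f=cam('wrist');save(f,'w4')
E
```

```text
98.4447169303894 22.979703318227692 [-0.1  0.5 -1.3] [ 0. -0. -0.]
t 12.95 pos [ 406.3 -149.8  130.7] yaw -14.8 shift [ 0.8  0.5 -0.5] turn [ 0.  -0.  -0.4]
```

View pics/w4.png

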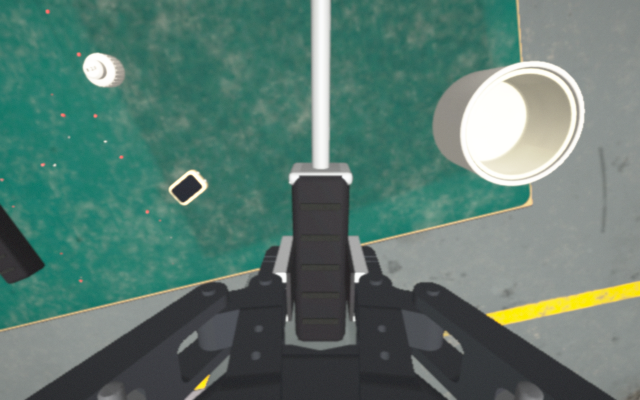

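The pole is held straight in the fingers, with the grip at (320,170–340) and the rod on column 320. I now move to beside the eye.

Call:
step_arm:
  series:
    - [[0.05,0.05,-0.1,0,0,-0.05],[0.15,0.12,-0.2,0,0,-0.1],[0.28,0.2,-0.3,0,0,-0.17],[0.42,0.3,-0.4,0,0,-0.24],[0.56,0.38,-0.47,0,0,-0.3],[0.68,0.45,-0.515,0,0,-0.35],[0.77,0.49,-0.515,0,0,-0.373],[0.797,0.494,-0.515,0,0,-0.373]]

```text
time_s: 14.0
ee_pos: [502.8, -251.9, 205.7]
ee_rot: [-0.001, 1.0, 0.017, -0.001]
contact_force: [0.0, 0.2, -1.3]
finger_gap: 23.2
grip_force: 98.4
```

```bash
python3 - <<'E'
from h import *
np.set_printoptions(precision=1,suppress=True)
o=get_obs();p=o['ee_pos'];plan([503,-252,208],2)
u=np.array([np.cos(.035),np.sin(.035),0]);v=np.array([-u[1],u[0],0])
pt=p+[0,0,32.6]+125*u+38*v; print('pred tip',pt)
rs={'hook_tip':[],'wide_eye':[]}; ims=[]
for n,(r,c) in(('scene',(70,250)),('top',(110,340))):
    f=cam(n)
    for t in rs:
        for m in mark_of(t,n)[:1]: rs[t].append(ray(f,m['centre'])); print(n,t,m['confidence'],np.array(m['centre']))
    print('pred pix tip',np.array(pix(f,pt)),'eye',np.array(pix(f,[625.4,-164.8,241])),'off',r,c)
    ims.append(cv2.resize(f['pixels'][r:r+120,c:c+100,::-1],None,fx=4,fy=4,interpolation=cv2.INTER_CUBIC))
for t in rs: 
    if len(rs[t])>1: print(t,tri(rs[t]))
cv2.imwrite('pics/e1.png',np.hstack(ims))
E
```

```text
t 14.0 pos [ 502.8 -251.9  205.7] yaw 2.0 shift [ 0.  0. -0.] turn [-0.  0. -0.]
pred tip [ 626.4 -209.5  238.3]
scene hook_tip 0.88 [109.1 335. ]
scene wide_eye 0.81 [115.1 324.3]
pred pix tip [110.5 334.4] eye [116.9 326.3] off 70 250
top hook_tip 0.74 [159.1 422.4]
top wide_eye 0.56 [155.2 399.8]
pred pix tip [157.2 421.8] eye [157.2 401.8] off 110 340
hook_tip [ 622.4 -208.6  243.6]
wide_eye [ 628.1 -159.1  248.1]
```

View pics/e1.png

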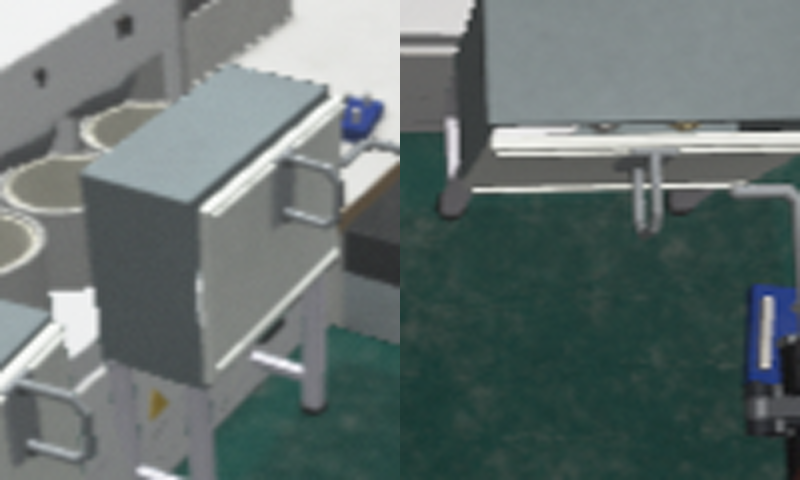

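The prong tip is at (345,155) in the scene crop, in line with the eye's centre (308,189) along the hatch edge direction. In the top view it is at row 188, mid-eye (150–230), about 46 mm to the side. I'll insert by 64 mm.

Call:
step_arm:
  series:
    - [[0,-0.03,-0.015,0,0,0],[0,-0.09,-0.015,0,0,0],[0,-0.16,-0.015,0,0,0],[0,-0.23,-0.015,0,0,0],[0,-0.3,-0.015,0,0,0],[0,-0.36,-0.015,0,0,0],[0,-0.41,-0.015,0,0,0],[0,-0.427,-0.015,0,0,0]]

```text
time_s: 15.3
ee_pos: [500.6, -187.4, 209.2]
ee_rot: [0.0, 1.0, 0.018, 0.0]
contact_force: [-0.4, -0.3, -1.8]
finger_gap: 23.2
grip_force: 98.4
```

```bash
python3 - <<'E'
from h import *
np.set_printoptions(precision=2,suppress=True)
o=get_obs();print(o['contact_force'],o['ft_torque'],o['ee_pos']);ims=[]
for n,(r,c) in(('scene',(70,250)),('top',(110,340))):
    f=cam(n); ims.append(cv2.resize(f['pixels'][r:r+120,c:c+100,::-1],None,fx=4,fy=4,interpolation=cv2.INTER_CUBIC))
cv2.imwrite('pics/e2.png',np.hstack(ims))
# arc of the eye in locker frame, rel. to angle .04, and tool shifts (x: locker x, z: down)
def e(a): 
    s,c=np.sin(a),np.cos(a); return np.array([-108*s-29.5*c,108*c-29.5*s])
for a in np.arange(.1,1.71,.1): 
    d=e(a)-e(.03); print(round(a,1),d.round(0),'units',(d[0]/150).round(3),(-d[1]/150).round(3))
E
```

```text
[-0.43 -0.33 -1.82] [-0.02  0.03  0.01] [ 500.61 -187.41  209.17]
0.1 [-7. -3.] units -0.049 0.017
0.2 [-18.  -7.] units -0.118 0.047
0.3 [-27. -13.] units -0.182 0.084
0.4 [-37. -19.] units -0.243 0.127
0.5 [-45. -26.] units -0.3 0.176
0.6 [-53. -35.] units -0.351 0.231
0.7 [-59. -43.] units -0.396 0.29
0.8 [-65. -53.] units -0.435 0.353
0.9 [-70. -63.] units -0.468 0.42
1.0 [-74. -74.] units -0.494 0.49
1.1 [-77. -84.] units -0.513 0.562
1.2 [-79. -95.] units -0.524 0.636
1.3 [ -79. -107.] units -0.528 0.711
1.4 [ -79. -118.] units -0.525 0.785
1.5 [ -77. -129.] units -0.514 0.859
1.6 [ -74. -140.] units -0.496 0.931
1.7 [ -71. -150.] units -0.47 1.002
```

View pics/e2.png

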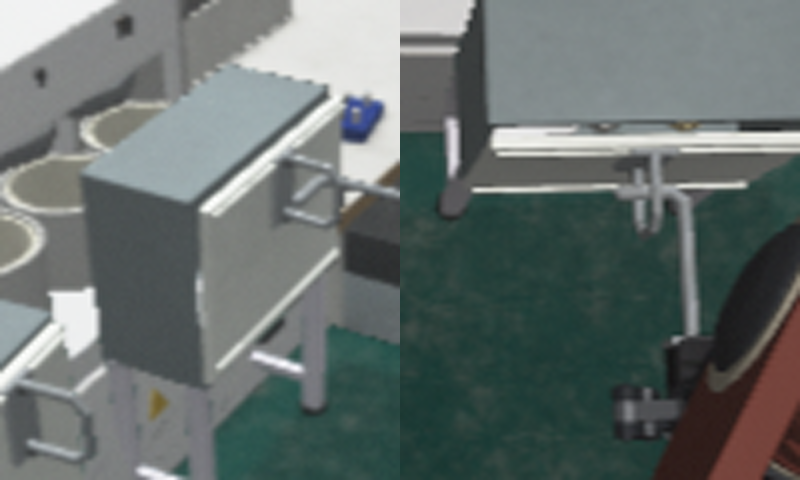

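The prong passes through the loop in both crops (scene about (315,190), top about (650,188)). I now pull along the arc.

Call:
step_arm:
  series:
    - [[-0.049,0,0.017,0,0,0],[-0.085,0,0.03,0,0,0],[-0.118,0,0.047,0,0,0],[-0.15,0,0.065,0,0,0],[-0.182,0,0.084,0,0,0],[-0.213,0,0.105,0,0,0],[-0.243,0,0.127,0,0,0],[-0.272,0,0.15,0,0,0]]
  squeeze: 115

```text
time_s: 16.4
ee_pos: [459.5, -189.2, 186.4]
ee_rot: [-0.0, 1.0, 0.017, -0.0]
contact_force: [1.0, 0.4, -2.1]
finger_gap: 22.5
grip_force: 118.0
```

```bash
python3 - <<'E'
from h import *
np.set_printoptions(precision=2,suppress=True)
o=get_obs();print(o['contact_force'],o['ft_torque'],o['ee_pos']);ims=[]
for n,(r,c) in(('scene',(70,250)),('top',(110,340))):
    f=cam(n); ims.append(cv2.resize(f['pixels'][r:r+120,c:c+100,::-1],None,fx=4,fy=4,interpolation=cv2.INTER_CUBIC))
cv2.imwrite('pics/e3.png',np.hstack(ims))
E
```

```text
[ 1.    0.4  -2.07] [-0.04 -0.12  0.02] [ 459.53 -189.25  186.38]
```

View pics/e3.png

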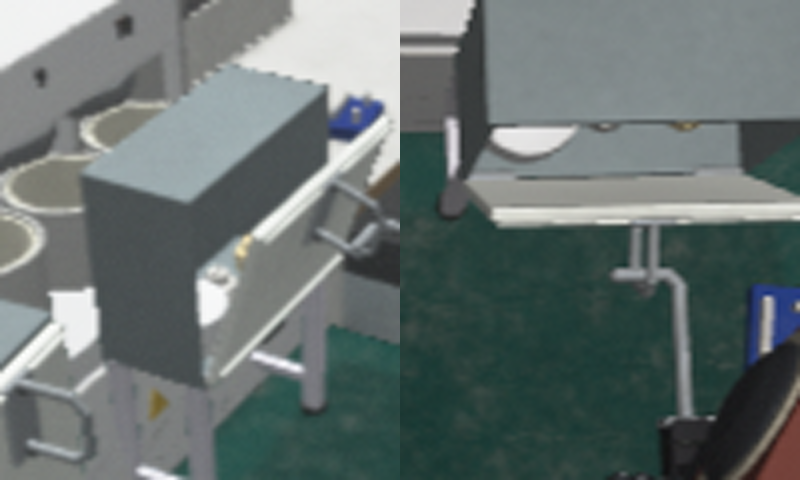

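The hatch is opening and the prong is bearing on the outer wire (top about (645,275)). I have now viewed 11 pictures, one more than the 10 allowed, so I'll check by numbers only from here on. I continue the arc.

Call:
step_arm:
  series:
    - [[-0.028,0,0.026,0,0,0],[-0.054,0,0.053,0,0,0],[-0.079,0,0.081,0,0,0],[-0.102,0,0.11,0,0,0],[-0.124,0,0.14,0,0,0],[-0.144,0,0.171,0,0,0],[-0.163,0,0.203,0,0,0],[-0.18,0,0.236,0,0,0]]

```text
time_s: 17.5
ee_pos: [432.7, -190.3, 151.0]
ee_rot: [0.0, 1.0, 0.017, 0.0]
contact_force: [0.1, 0.1, -1.9]
finger_gap: 22.4
grip_force: 118.2
```

Call:
step_arm:
  series:
    - [[-0.016,0,0.034,0,0,0],[-0.029,0,0.069,0,0,0],[-0.042,0,0.104,0,0,0],[-0.052,0,0.14,0,0,0],[-0.061,0,0.176,0,0,0],[-0.067,0,0.214,0,0,0],[-0.072,0,0.25,0,0,0],[-0.074,0,0.288,0,0,0]]

```text
time_s: 18.5
ee_pos: [421.7, -190.6, 107.7]
ee_rot: [0.0, 1.0, 0.017, -0.0]
contact_force: [-0.3, -0.1, -1.9]
finger_gap: 22.5
grip_force: 118.2
```

Call:
step_arm:
  series:
    - [[-0.002,0,0.037,0,0,0],[-0.001,0,0.074,0,0,0],[0,0,0.111,0,0,0],[0.003,0,0.14,0,0,0],[0.006,0,0.165,0,0,0],[0.01,0,0.185,0,0,0],[0.012,0,0.2,0,0,0],[0.014,0,0.21,0,0,0]]

```text
time_s: 19.5
ee_pos: [423.9, -190.6, 76.5]
ee_rot: [0.0, 1.0, 0.017, 0.0]
contact_force: [0.7, 0.6, -1.8]
finger_gap: 22.6
grip_force: 118.2
```

```bash
cat > look.py <<'E'
from h import *
np.set_printoptions(precision=1,suppress=True)
o=get_obs();p=o['ee_pos'];print(o['time_s'],o['contact_force'],o['ft_torque'],p,o['finger_gap'])
u=np.array([np.cos(.035),np.sin(.035),0]);v=np.array([-u[1],u[0],0])
print('pred tip',p+[0,0,32.6]+125*u+38*v)
def e(a):
    s,c=np.sin(a),np.cos(a); L=np.array([-40-108*s-29.5*c,0,134+108*c-29.5*s]); return np.array([694.8,-162.4,0])+L[0]*u+[0,0,L[2]]
def t(a): # hatch top corner points
    s,c=np.sin(a),np.cos(a); L=np.array([-40-132*s,134+132*c]);return [np.array([694.8,-162.4,L[1]])+L[0]*u+k*v for k in(90,-90)]
for n in('scene','top'):
    f=cam(n)
    for th in('wide_eye','hook_tip'):
        for m in mark_of(th,n)[:1]: print(n,th,round(m['confidence'],2),np.array(m['centre']))
    M=masks_of('wide_hatch',n)
    if M:
        m=M[0]['mask'];q=np.argwhere(m);print('hatch mask rows',q.min(0),q.max(0),M[0]['confidence'])
    for a in(1.2,1.35,1.5): print(a,'eye',np.array(pix(f,e(a))),'tops',[np.array(pix(f,x)) for x in t(a)])
E
python3 look.py
```

```text
19.5 [ 0.7  0.6 -1.8] [0.1 0.1 0.1] [ 423.9 -190.6   76.5] 22.560360337251232
pred tip [ 547.5 -148.2  109.1]
scene wide_eye 0.67 [164.4 349.2]
1.2 eye [156.1 353.8] tops [array([163.8, 343.1]), array([129.5, 372.1])]
1.35 eye [161.3 353.7] tops [array([170.8, 345.1]), array([136. , 373.6])]
1.5 eye [166.2 352.8] tops [array([177.5, 345.9]), array([142.3, 374. ])]
top wide_eye 0.88 [200.3 389.2]
hatch mask rows [155 354] [208 429] 0.83
1.2 eye [198.6 394.4] tops [array([203.5, 359.2]), array([201. , 436.5])]
1.35 eye [199.5 392.9] tops [array([206.5, 358.4]), array([204.1, 434.1])]
1.5 eye [199.3 391.5] tops [array([208.3, 357.4]), array([205.9, 431.6])]
```

Call:
step_arm:
  series:
    - [[0,0,0.01,0,0,0],[0,0,0.02,0,0,0],[0,0,0.03,0,0,0],[0,0,0.04,0,0,0],[0,0,0.05,0,0,0],[0,0,0.06,0,0,0],[0,0,0.07,0,0,0],[0,0,0.07,0,0,0]]

```text
time_s: 20.9
ee_pos: [423.8, -190.5, 66.0]
ee_rot: [-0.0, 1.0, 0.017, -0.0]
contact_force: [0.5, 1.1, -0.7]
finger_gap: 22.5
grip_force: 118.2
```

```bash
python3 look.py | grep -v '^1'; python3 -c "
from rig import *;o=get_obs();print(o['contact_force'],o['ft_torque'])"
```

```text
20.9 [ 0.5  1.1 -0.7] [ 0.  0. -0.] [ 423.8 -190.5   66. ] 22.478179450518496
pred tip [ 547.4 -148.2   98.6]
scene wide_eye 0.59 [166. 348.]
scene hook_tip 0.88 [172.  351.4]
hatch mask rows [137 303] [178 371] 0.9
top wide_eye 0.74 [197.9 389.1]
hatch mask rows [155 355] [207 428] 0.7
[-0.22541216 -0.20929268 -1.71606139] [ 0.01626781 -0.02717219  0.04593432]
```

Call:
step_arm:
  series:
    - [[0,0,0.01,0,0,0],[0,0,0.015,0,0,0],[0,0,0.02,0,0,0],[0,0,0.025,0,0,0],[0,0,0.03,0,0,0],[0,0,0.035,0,0,0],[0,0,0.04,0,0,0],[0,0,0.04,0,0,0]]

```text
time_s: 22.3
ee_pos: [424.0, -190.8, 60.5]
ee_rot: [0.0, 1.0, 0.017, 0.0]
contact_force: [-4.2, -0.7, 5.9]
finger_gap: 22.9
grip_force: 119.1
```

The prong presses the eye's lower wire with about 6 N, so the hatch is on its stop. Now I centre the prong in the eye and draw it out sideways.

Call:
step_arm:
  series:
    - [[-0.005,0,-0.03,0,0,0],[-0.01,0,-0.06,0,0,0],[-0.01,0,-0.09,0,0,0],[-0.01,0,-0.105,0,0,0],[-0.01,0,-0.105,0,0,0],[-0.01,0.03,-0.105,0,0,0],[-0.01,0.06,-0.105,0,0,0],[-0.01,0.1,-0.105,0,0,0]]

```text
time_s: 23.3
ee_pos: [422.8, -206.0, 75.7]
ee_rot: [-0.0, 1.0, 0.017, -0.0]
contact_force: [0.9, 0.6, -1.8]
finger_gap: 22.7
grip_force: 118.3
```

Call:
step_arm:
  series:
    - [[0,0.05,0,0,0,0],[0,0.1,0,0,0,0],[0,0.15,0,0,0,0],[0,0.2,0,0,0,0],[0,0.25,0,0,0,0],[0,0.3,0,0,0,0],[0,0.33,0,0,0,0],[0,0.33,0,0,0,0]]

```text
time_s: 24.3
ee_pos: [424.6, -255.3, 75.8]
ee_rot: [-0.0, 1.0, 0.017, 0.0]
contact_force: [-0.7, 1.0, -2.3]
finger_gap: 22.2
grip_force: 118.3
```

```bash
python3 look.py | grep -v '^1'
```

```text
24.3 [-0.7  1.  -2.3] [0.  0.1 0. ] [ 424.6 -255.3   75.8] 22.223787397378903
pred tip [ 548.2 -213.   108.4]
scene wide_eye 0.86 [166.  349.1]
scene hook_tip 0.6 [158.7 360.3]
hatch mask rows [136 302] [179 372] 0.75
top wide_eye 0.82 [201. 390.]
hatch mask rows [154 355] [208 429] 0.56
```

The hook is out, with its tip about 45 mm clear of the eye, and the hatch stays down. I bring the pole back from under the hatch first, then over and down, away from the pot.

Call:
step_arm:
  series:
    - [[-0.05,0,0,0,0,0],[-0.11,0,0,0,0,0],[-0.17,0,0,0,0,0],[-0.23,0,0,0,0,0],[-0.29,0,0,0,0,0],[-0.35,0,0,0,0,0],[-0.4,0,0,0,0,0],[-0.415,0,0,0,0,0]]

```text
time_s: 25.7
ee_pos: [362.0, -257.3, 75.8]
ee_rot: [0.0, 1.0, 0.017, 0.0]
contact_force: [-0.2, 0.1, -2.1]
finger_gap: 22.6
grip_force: 118.3
```

Call:
step_arm:
  series:
    - [[0,-0.08,0,0,0,0.04],[0,-0.17,0,0,0,0.09],[0.01,-0.26,0,0,0,0.15],[0.01,-0.36,0,0,0,0.21],[0.02,-0.46,0.05,0,0,0.27],[0.02,-0.55,0.14,0,0,0.33],[0.02,-0.62,0.23,0,0,0.373],[0.02,-0.65,0.3,0,0,0.373]]

```text
time_s: 26.7
ee_pos: [361.9, -159.2, 30.2]
ee_rot: [-0.0, 0.992, -0.128, -0.0]
contact_force: [0.5, -0.6, -1.3]
finger_gap: 22.8
grip_force: 118.2
```

```bash
python3 look.py | grep -v '^1'; python3 - <<'E'
from h import *
plan([397,-149.5,-14],-14.8)
E
```

```text
26.7 [ 0.5 -0.6 -1.3] [-0. -0. -0.] [ 361.9 -159.2   30.2] 22.82941665883072
pred tip [ 485.5 -116.8   62.8]
scene wide_eye 0.84 [166.4 353.1]
scene hook_tip 0.78 [187.7 369.8]
hatch mask rows [136 302] [179 372] 0.92
top wide_eye 0.92 [198.3 390.2]
top hook_tip 0.71 [224.8 385.5]
hatch mask rows [155 355] [207 429] 0.77
t 27.1 pos [ 362.5 -160.3   31.5] yaw -14.8 shift [ 0.204 -0.128  0.304] turn [ 0.001 -0.002 -0.   ]
```

Call:
step_arm:
  series:
    - [[0,0,0.06,0,0,0],[0,0,0.12,0,0,0],[0.03,-0.02,0.18,0,0,0],[0.07,-0.05,0.23,0,0,0],[0.12,-0.08,0.26,0,0,0],[0.17,-0.11,0.28,0,0,0],[0.2,-0.128,0.3,0,0,0],[0.204,-0.128,0.304,0,0,0]]

```text
time_s: 28.1
ee_pos: [396.8, -148.8, -14.9]
ee_rot: [-0.0, 0.992, -0.128, -0.0]
contact_force: [0.1, -0.0, -2.4]
finger_gap: 22.9
grip_force: 118.2
```

Call:
step_arm:
  series:
    - [[0,0,0.006,0,0,0],[0,0,0.012,0,0,0],[0,0,0.018,0,0,0],[0,0,0.024,0,0,0],[0,0,0.03,0,0,0],[0,0,0.034,0,0,0],[0,0,0.034,0,0,0],[0,0,0.034,0,0,0]]

```text
time_s: 29.1
ee_pos: [396.4, -149.0, -19.5]
ee_rot: [-0.0, 0.992, -0.129, -0.0]
contact_force: [-3.4, 1.8, 5.4]
finger_gap: 22.7
grip_force: 119.0
```

Call:
step_arm:
  series:
    - [[0,0,0,0,0,0],[0,0,0,0,0,0],[0,0,0,0,0,0],[0,0,0,0,0,0],[0,0,0,0,0,0],[0,0,0,0,0,0],[0,0,0,0,0,0],[0,0,0,0,0,0]]
  jaw: 1

```text
time_s: 30.1
ee_pos: [396.5, -148.9, -19.9]
ee_rot: [-0.0, 0.992, -0.129, 0.0]
contact_force: [-0.6, 0.9, -0.7]
finger_gap: 85.7
grip_force: 0.0
```

Call:
step_arm:
  series:
    - [[0,0,-0.06,0,0,0],[0,0,-0.16,0,0,0],[0,0,-0.28,0,0,0],[0,0,-0.42,0,0,0],[0,0,-0.58,0,0,0],[0,0,-0.75,0,0,0],[0,0,-0.92,0,0,0],[0,0,-1,0,0,0]]

```text
time_s: 31.1
ee_pos: [397.5, -149.5, 133.0]
ee_rot: [0.001, 0.992, -0.129, 0.002]
contact_force: [-0.5, -0.3, 0.3]
finger_gap: 85.4
grip_force: 0.0
```

```bash
python3 look.py | grep -v '^1'; python3 - <<'E'
from h import *
np.set_printoptions(precision=1,suppress=True)
f=cam('wrist')
for t,z in(('hook_pole',0),('hook_tip',13)):
    for m in mark_of(t,'wrist')[:1]: print(t,m['confidence'],m['centre'],onz(f,m['centre'],z))
m=masks_of('hook_pole','wrist')[0]['mask']; v=f['pixels'].max(2)
g=np.argwhere(m&(v<80)); W=np.array([onz(f,p,20)[:2] for p in g]).astype(np.float32); print(cv2.minAreaRect(W))
f=cam('scene'); [print(masks_of(n,'scene')[0]['confidence'],masks_of(n,'scene')[0]['centre']) for n in('narrow_hatch',) if masks_of(n,'scene')]
E
```

```text
31.1 [-0.5 -0.3  0.3] [-0.  0.  0.] [ 397.5 -149.5  133. ] 85.38970852411573
pred tip [ 521.1 -107.2  165.6]
scene wide_eye 0.7 [163.1 349.8]
scene hook_tip 0.77 [199.9 353.4]
hatch mask rows [136 303] [179 371] 0.75
top wide_eye 0.85 [200.9 389.5]
top hook_tip 0.74 [212.6 378.3]
hatch mask rows [154 355] [208 429] 0.62
hook_pole 0.76 [172.5, 322.2] [ 399.7 -151.3    0. ]
hook_tip 0.6 [34.1, 273.9] [ 528.5 -142.9   13. ]
((395.44549560546875, -148.53375244140625), (25.606517791748047, 86.49777221679688), 74.50992584228516)
0.7 [184.7, 253.5]
```

```bash
python3 -c "
from rig import *
print(finish_job())"
```

```text
the job is handed in; nothing more can be done
None
```

The job is handed in at about 31 s (limit 64 s), verdict not reported: the wide hatch is down on its stop, the pole is unhooked and flat about 10 mm nearer the robot than before, the first grasp closed on air, and I viewed 11 pictures against the limit of 10.

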